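# Hang the flashlight on the drop-flap peg

## Task

Hang the yellow flashlight by the eye in its hanging plate on the square peg: slide the eye onto the peg so that its lower rim lifts the red gravity flap, and press it gently home against the sprung rubber buffer until the flap falls shut behind the eye. Leave the flashlight hanging upright and still on the peg with the flap down, never put more than a light push (20 N) on the peg fitting, and leave the other things on the shelf where they are.

Things in the scene. Friction and masses are not known exactly. Their poses are not given: they have to be found in the camera images.
- lamp_tab (a point): Middle of the grip tab atop the yellow plastic flashlight, which stands on its lens, tail up, 200 mm tall, 0.2 to 0.35 kg. The tab is 26 mm wide (y), 8 mm thick (x), 45 mm high; this point is 22 mm above the tab's foot and 180 mm above the flashlight's. Flashlight axes: z up to the tail, x through the flat hanging plate (the eye's axis). It is the same either way round.
- lamp_eye (a point): Centre of the eye in the flashlight's hanging plate, 50 mm under lamp_tab, 130 mm above its foot. The plate is 8 mm thick (x), 44 mm wide (y); the eye is a slot 20 mm wide (y) and 30 mm high (z), with 10 mm of rim above it (then the tab) and 10 mm below it. Under that is the round body, 34 mm across, with a head 50 mm across at the foot.
- lamp: The yellow flashlight with its hanging plate; origin at the centre of its foot (the lens), axes as told at lamp_tab.
- rack: Fixed aluminium post (30 mm deep, 36 mm wide, 188 mm high) on a dark foot plate (100 x 90 x 12 mm), with peg, flap and buffer. Origin on the shelf under the middle of the post's front face; z up. The peg points along -x: the eye goes on by moving along +x, plate square to x. Push on the sprung buffer: 2 N at first, 2 N more per mm, hard stop after 6 mm; 8 to 12 N is right.
- peg_root (a point): Where the peg's axis meets the post's front face, 174 mm up; axes as the rack's. The peg is a level 12 x 12 mm steel bar. Its tip lies 75 mm before this point (-x), give or take 16 mm: it is clamped farther in or out together with flap and buffer, and this is not measured. The black rubber buffer plate (36 mm wide, 28 mm high, centred on the peg) has its face 29.5 mm behind the tip.
- flap (a joint): Angle (rad) of the red gravity flap (26 mm long, 10 wide, 3 thick, 30 g) hinged under the peg 4 mm behind its tip: 0 hanging down (shut; never swings outward), to 1.3 as its end is pushed towards the post and up. With the eye riding on top of the peg it clears the plate and falls when the buffer is pushed in 2 to 3 mm (7 N); an eye carried higher needs more, one pressed down on the peg drags.
- jar: Clear glass fuse jar with steel cap, 60 mm across, 85 mm high; origin at its foot. To be left alone.
- socket: Steel socket spanner head, 36 mm across, 50 mm high, standing; origin at its foot. To be left alone.
- doorstop: Red rubber door stop wedge, 110 x 40 x 28 mm; origin under its centre. To be left alone.
- padlock: Brass padlock lying flat, about 80 x 50 x 22 mm; origin under the middle of its case. To be left alone.
- mug: Blue mug, 80 mm across, 90 mm high; origin at its foot. To be left alone.
- driver: Screwdriver with green handle, lying; to be left alone.

How it is judged (in metres and radians):
On the way, in this order (a step that is already met when the one before it is completed fails the run):
1. the flashlight is lifted off the shelf (height (world z) of lamp above 0.025 m), for 0.1 s.
2. the eye is on the peg and its rim has lifted the flap (value of joint flap above 0.4 rad and y of lamp_eye in the frame of rack between -0.012 and 0.012 m and z of lamp_eye in the frame of rack between 0.155 and 0.19 m and x of lamp_eye in the frame of rack above -0.087 m), for 0.05 s.
3. the flap has fallen shut behind the eye (value of joint flap below 0.15 rad and x of lamp_eye in the frame of rack between -0.067 and -0.022 m and y of lamp_eye in the frame of rack between -0.012 and 0.012 m and z of lamp_eye in the frame of rack between 0.155 and 0.19 m), for 0.15 s.
At the end, for the whole second after the job is handed in: The flashlight hangs from the peg by its eye, released and at rest (under 30 mm/s), within 0.15 rad of upright, the centre of the eye 2 to 17 mm under the peg's axis, within 10 mm of it sideways and 22 to 83 mm in front of the post, and the flap is shut (under 0.15 rad) in front of the plate (value of joint flap below 0.15 rad and x of lamp_eye in the frame of rack between -0.083 and -0.022 m and y of lamp_eye in the frame of rack between -0.01 and 0.01 m and z of lamp_eye in the frame of rack between 0.157 and 0.172 m and angle between lamp's own z axis and vertical below 0.15 rad and linear speed of lamp below 0.03 m/s and contact force between lamp and rack above 0.5 N and contact force between lamp and the fingers below 0.1 N); the robot touches nothing.
It fails at once if the rack with its peg, flap or buffer is pushed with more than 20 N (contact force between rack and anything else above 20 N).
It fails at once if another thing on the shelf is moved more than 30 mm (distance of any of jar, socket, doorstop, padlock, mug, driver from where it was at the start of the episode above 0.03 m).
It also fails if it takes over 58 s, if anything falls off the work surface, if the arm or the gripper's body presses on something with over 40 N, if the wrist force passes 120 N, or if a joint passes its speed limit or range.

## Robot

A 7-joint arm with a two-finger parallel gripper is mounted at the origin on the work surface. World frame = base frame: x ahead of the robot, y to its left, z up, the work surface at z = 0. Lengths are in mm, angles in rad, forces in N, time in s.
With the tool pointing down it reaches from about 400 to 875 mm from the base axis. Payload 6.5 kg.
Tool frame: the origin (TCP) lies on the centre line of the jaws, within the pads' length; the fingertips stand 25 mm ahead of it and the grasp point (between the pads) lies 6 mm ahead of it; z points along the fingers, y is the line along which they close (so a half turn about z gives the same grasp; the last joint's range is limited). The gripper opens to 85 mm and grips with 20 to 120 N. Pads are 22 mm wide; open, the fingers measure 114 mm over their backs; the gripper's body (76 mm by 85 mm) begins 54 mm behind the grasp point. The pads swing forward as they close: fully open they stand 13 mm farther back than shut.
Start: joints at [1.191, 0.536, -0.004, 1.538, 0.003, 1.067, -0.071], TCP at [200.634, -618.252, 218.79] pointing down, gripper open.
Joint ranges: [-2.7, 2.7], [-0.37, 2.16], [-1.27, 1.26], [0.24, 2.4], [-1.31, 4.45], [0.19, 1.91], [-2.76, 2.76]. Speed limits (rad/s): [2.39, 2.39, 3.14, 3.14, 3.14, 3.14, 3.14].

## Interface

Orientations are given as a unit quaternion [x, y, z, w].
In Python, from rig import manip gives the robot as it stands.
- The arm moves only by the tool carry_out, never from a script. Its argument "increments" is a list of rows, each an object with "delta_pos": the shift along the tool's x, y, z in m, a list of three; "turn": the turn, a rotation vector about the tool's x, y, z in rad, a list of three; "hand": the opening, from -1 (shut) to 1 (fully open), so that 0 is half open. A call has exactly 5 rows; each row is the pose to reach, as a shift and turn from the pose commanded when the call began, along the tool's axes at that moment; what a row does not reach only later rows make up. A row lasts 1/12 s, in which the tool goes at most 41.7 mm and 7.16 degrees, less where a joint would pass 70% of its speed; a pose out of reach is approached as far as the arm can. A call with a gripper value outside its range is refused whole. The fingers move at their own pace and stop on an object; the grip force is fixed at half the most. Time passes only in rows, so rows that repeat a pose let the fingers close, or fill a call up. It gives the time, the measured TCP pose, the force, the opening and the grip force at its end, in the units of the state.
- manip.observe(): the state, without advancing time (a new reading comes with each control period).
- manip.read_camera(name): name is "scene" or "top" or "wrist"; returns the picture (384x512x3 uint8, red, green, blue); there is no depth.
- manip.camera_params(name): a dict with "intrinsics" (3x3 intrinsics, pixels), "R" (3x3) and "t" (3): a world point X has camera coordinates R X + t; the wrist camera has in their place "hand_eye" (4x4, takes a point from camera to tool coordinates, whose origin is the TCP and whose axes are the flange's). Camera axes: x right, y down, z forward; pixel columns grow to the right and rows downward; lengths in mm; the calibration is good to about 2 mm. A picture is of the moment at which its call begins: read the wrist's pose just before it. camera_params takes no time and is no camera call.
- manip.job_done(): hands the job in; it is judged then, once.
The state is a dict: "time_s": time; "joint_pos": joint angles; "qd": joint speeds; "tau": joint torques, N m; "eef_pos": TCP position; "tool_rot": TCP orientation; "contact_force": force on the tool from outside, world axes, zero at the start; "torque": the same for the moment, N m; "opening": finger opening in mm; "grasp_force": force on a finger pad.
Only numpy, scipy, OpenCV 4.12 (cv2) and the standard library are available. Lean on these libraries where they do the work, as an engineer would, in place of code of your own. Each camera call takes 0.05 s, during which the arm holds its last target. There are 200 camera calls.

## Working session

There is one attempt and no reset: what is moved stays moved. The work goes in short steps, Python scripts to look and compute and a tool call to move; the robot and the scene stay as the last step left them, time stands still between calls to the robot, and variables do not carry over. Pictures are saved under pics/ and viewed, at most 10 in all, crops included, and the job is handed in when it is done.

Besides the shell and the picture viewer there is one more tool, called after ">>>" in YAML: its name, and indented under it one key for each argument. carry_out: Moves the arm, as the interface text tells. Its arguments: {"type":"object","properties":{"increments":{"type":"array","items":{"type":"object","properties":{"delta_pos":{"type":"array","items":{"type":"number"}},"turn":{"type":"array","items":{"type":"number"}},"hand":{"type":"number"}}}}},"required":["increments"]}

```bash
mkdir -p pics
python3 - <<'E'
from rig import manip
import cv2,numpy as np
s=manip.observe();print({k:s[k] for k in('time_s','eef_pos','tool_rot','contact_force','opening')})
for n in('scene','top'):
    im=manip.read_camera(n);cv2.imwrite(f'pics/{n}0.png',cv2.cvtColor(im,cv2.COLOR_RGB2BGR))
    p=manip.camera_params(n);print(n,{k:np.round(v,3).tolist() for k,v in p.items() if k in('intrinsics','R','t')})
p=manip.camera_params('wrist');print({k:np.round(v,3).tolist() for k,v in p.items() if hasattr(v,'__len__')})
E
```

```text
{'time_s': 0.0, 'eef_pos': array([ 200.42353524, -617.64549867,  217.90007154]), 'tool_rot': array([ 9.87710096e-01,  1.56294572e-01, -1.92852067e-04, -8.58137984e-04]), 'contact_force': array([-0.13978756, -0.10378837,  0.41606169]), 'opening': 85.3374243719983}
scene {'intrinsics': [[369.473, 0.0, 254.667], [0.0, 369.473, 187.604], [0.0, 0.0, 1.0]], 'R': [[0.573, 0.819, -0.012], [0.67, -0.477, -0.569], [-0.472, 0.318, -0.822]], 't': [-358.204, -293.397, 1239.074]}
top {'intrinsics': [[390.31, 0.0, 257.732], [0.0, 390.31, 195.261], [0.0, 0.0, 1.0]], 'R': [[0.017, -1.0, 0.026], [-0.993, -0.02, -0.117], [0.118, -0.024, -0.993]], 't': [-2.164, 592.611, 1053.113]}
{'intrinsics': [[269.123, 0.0, 251.098], [0.0, 269.123, 191.768], [0.0, 0.0, 1.0]], 'hand_eye': [[0.0, -0.959, -0.284, 73.14], [1.0, 0.0, -0.0, 0.223], [0.0, -0.284, 0.959, -154.468], [0.0, 0.0, 0.0, 1.0]]}
```

View pics/scene0.png

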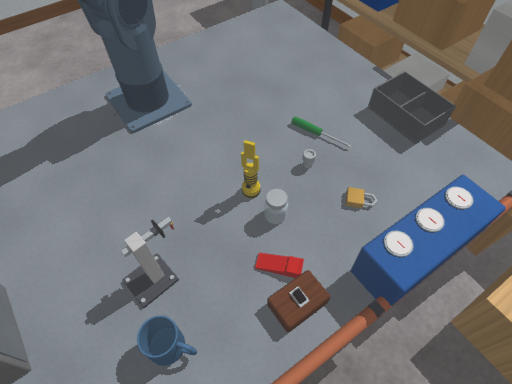

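View pics/top0.png

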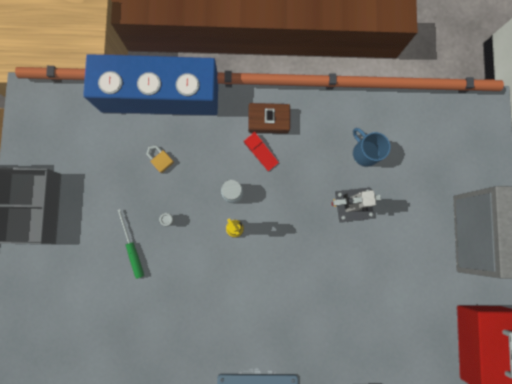

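The scene view shows the lamp at (250,170), its foot at (251,188), and the rack post top at (135,240) with the peg tip at (170,222). The top view shows the lamp at (235,228), the post at (370,199) and the peg tip at (335,203). I'll enlarge both before measuring.

Run:
```python
import cv2,numpy as np
s=cv2.imread('pics/scene0.png');t=cv2.imread('pics/top0.png')
def c(im,x,y,w,h):return cv2.resize(im[y:y+h,x:x+w],(400,300),interpolation=cv2.INTER_CUBIC)
m=np.vstack([np.hstack([c(s,210,130,80,60+0),c(s,110,205,80,60)]),np.hstack([c(t,210,200,80,60),c(t,320,170,80,60)])])
cv2.imwrite('pics/mos.png',m)
```

```text
(no output)
```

View pics/mos.png

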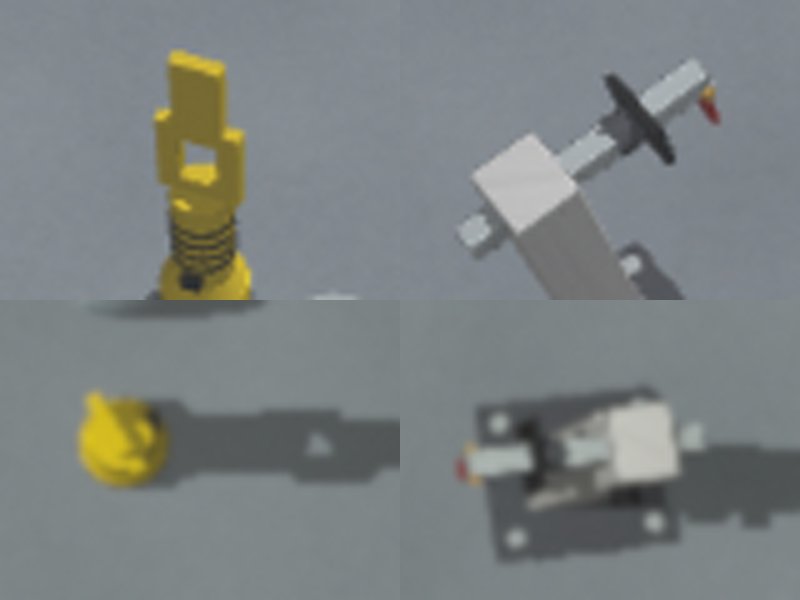

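```bash
cat > h.py <<'E'
from rig import manip
import numpy as np,cv2
from scipy.spatial.transform import Rotation as Rn
def ray(n,px,s=None):
    p=manip.camera_params(n);d=np.linalg.inv(p['intrinsics'])@[px[0],px[1],1.]
    if n=='wrist':
        H=np.array(p['hand_eye']);R=Rn.from_quat(s['tool_rot']).as_matrix()
        return R@H[:3,3]+s['eef_pos'],R@H[:3,:3]@d
    R=np.array(p['R']);return -R.T@p['t'],R.T@d
def atz(n,px,z,s=None):
    o,d=ray(n,px,s);return o+d*(z-o[2])/d[2]
def tri(*rs):
    A=0;b=0
    for o,d in rs:
        d=d/np.linalg.norm(d);P=np.eye(3)-np.outer(d,d);A=A+P;b=b+P@o
    return np.linalg.solve(A,b)
E
python3 - <<'E'
from h import *
np.set_printoptions(precision=1,suppress=True)
S=lambda x,y,X=210,Y=130:(X+x/5-.4,Y+y/5-.4)
print('tab',[atz('scene',S(*p),203) for p in((169,55),(225,68),(197,60))])
print('tabtop',[atz('top',S(x,y-300,210,200),203) for x,y in((93,395),(150,470))])
P=lambda x,y:S(x-400,y,110,205)
print('post top',[atz('scene',P(*p),188) for p in((533,133),(580,188),(517,235),(472,178))])
print('tip',atz('scene',P(697,62),180),atz('scene',P(705,75),174))
T=lambda x,y:S(x-400,y-300,320,170)
print('post top T',[atz('top',T(*p),188) for p in((609,412),(613,480),(677,475),(670,403))])
print('tip T',atz('top',T(467,460),180), 'foot T',[atz('top',T(*p),12) for p in ((475,405),(655,388),(680,540),(497,562))])
E
```

```text
tab [array([492.3,  63.6, 203. ]), array([514.1,  80.2, 203. ]), array([502.5,  72.5, 203. ])]
tabtop [array([516.4,  80.9, 203. ]), array([482. ,  53.6, 203. ])]
post top [array([ 556.8, -241.4,  188. ]), array([ 590.3, -236.5,  188. ]), array([ 594.5, -265.4,  188. ]), array([ 561.3, -269.7,  188. ])]
tip [ 560.6 -171.1  180. ] [ 564.4 -170.6  174. ]
post top T [array([ 587.4, -237.3,  188. ]), array([ 554.5, -238.7,  188. ]), array([ 557.5, -269.8,  188. ]), array([ 592.4, -267. ,  188. ])]
tip T [ 563.6 -170.1  180. ] foot T [array([ 613.2, -211.6,   12. ]), array([ 625.2, -315.7,   12. ]), array([ 538. , -328.6,   12. ]), array([ 523.5, -223.7,   12. ])]
```

>>> carry_out:
  increments:
    - {"delta_pos":[0.024,-0.027,-0.016],"turn":[0,0,0],"hand":1}
    - {"delta_pos":[0.048,-0.054,-0.032],"turn":[0,0,0],"hand":1}
    - {"delta_pos":[0.072,-0.081,-0.048],"turn":[0,0,0],"hand":1}
    - {"delta_pos":[0.096,-0.108,-0.064],"turn":[0,0,0],"hand":1}
    - {"delta_pos":[0.12,-0.135,-0.082],"turn":[0,0,0],"hand":1}

```text
time_s: 0.52
eef_pos: [273.2, -450.7, 300.7]
tool_rot: [0.988, 0.156, -0.0, -0.001]
contact_force: [1.3, -0.2, 1.1]
opening: 85.3
grasp_force: 0.0
```

>>> carry_out:
  increments:
    - {"delta_pos":[0.026,-0.029,0],"turn":[0,0,-0.067],"hand":1}
    - {"delta_pos":[0.052,-0.058,0],"turn":[0,0,-0.134],"hand":1}
    - {"delta_pos":[0.078,-0.087,0],"turn":[0,0,-0.201],"hand":1}
    - {"delta_pos":[0.104,-0.116,0],"turn":[0,0,-0.268],"hand":1}
    - {"delta_pos":[0.13,-0.145,0],"turn":[0,0,-0.337],"hand":1}

```text
time_s: 0.93
eef_pos: [352.1, -272.8, 300.7]
tool_rot: [0.947, 0.321, -0.0, 0.0]
contact_force: [0.6, 0.4, -1.2]
opening: 85.1
grasp_force: 0.0
```

>>> carry_out:
  increments:
    - {"delta_pos":[0.033,-0.0183,0],"turn":[0,0,0],"hand":1}
    - {"delta_pos":[0.066,-0.0366,0],"turn":[0,0,0],"hand":1}
    - {"delta_pos":[0.099,-0.055,0],"turn":[0,0,0],"hand":1}
    - {"delta_pos":[0.132,-0.0732,0],"turn":[0,0,0],"hand":1}
    - {"delta_pos":[0.165,-0.0915,0],"turn":[0,0,0],"hand":1}

```text
time_s: 1.35
eef_pos: [427.9, -100.3, 300.7]
tool_rot: [0.948, 0.32, -0.0, 0.0]
contact_force: [0.6, -0.9, -0.4]
opening: 85.4
grasp_force: 0.0
```

>>> carry_out:
  increments:
    - {"delta_pos":[0.033,-0.0183,0],"turn":[0,0,0],"hand":1}
    - {"delta_pos":[0.066,-0.0366,0],"turn":[0,0,0],"hand":1}
    - {"delta_pos":[0.099,-0.055,0],"turn":[0,0,0],"hand":1}
    - {"delta_pos":[0.132,-0.0732,0],"turn":[0,0,0],"hand":1}
    - {"delta_pos":[0.165,-0.0915,0],"turn":[0,0,0],"hand":1}

```text
time_s: 1.77
eef_pos: [503.8, 72.3, 300.6]
tool_rot: [0.948, 0.319, -0.0, 0.0]
contact_force: [1.7, 0.2, -0.2]
opening: 85.7
grasp_force: 0.0
```

Run:
```python
from h import *
import time
manip.read_camera('wrist')
for i in range(3): manip.read_camera('wrist')
s=manip.observe();im=manip.read_camera('wrist')
print(s['eef_pos'],s['tool_rot'],s['time_s'])
np.savez('w1.npz',p=s['eef_pos'],q=s['tool_rot'])
cv2.imwrite('pics/w1.png',cv2.cvtColor(im,cv2.COLOR_RGB2BGR))
```

```text
[503.34420271  71.66499827 300.23908427] [ 9.47115513e-01  3.20892178e-01 -5.78557524e-04 -2.82749856e-04] 1.9667
```

View pics/w1.png

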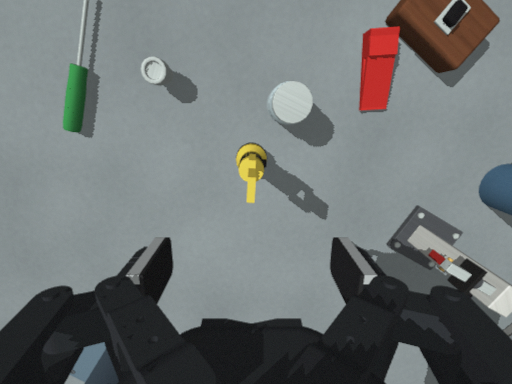

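The wrist view shows the tab along image column 251, rows about 176 to 203. It is aligned with the jaws. The flap, buffer and peg are at lower right, around (437,257) to (490,290).

Run:
```python
from h import *
np.set_printoptions(precision=1,suppress=True)
d=np.load('w1.npz');s=dict(eef_pos=d['p'],tool_rot=d['q'])
im=cv2.imread('pics/w1.png');hsv=cv2.cvtColor(im,cv2.COLOR_BGR2HSV)
m=((hsv[...,0]>20)&(hsv[...,0]<35)&(hsv[...,1]>120)&(hsv[...,2]>110))
for r in range(172,208,3):
    c=np.where(m[r,225:280])[0]+225; print(r,c.min() if len(c) else None,c.max() if len(c) else None,im[r,251])
R=Rn.from_quat(s['tool_rot']).as_matrix()
for px in((251.5,203),(251.5,189),(251.5,176)):
    w=atz('wrist',px,203,s);print(w,R.T@(w-s['eef_pos']))
```

```text
172 239 262 [ 53 138 153]
175 240 262 [ 52 138 153]
178 242 260 [ 80 203 223]
181 247 255 [ 83 210 228]
184 248 254 [ 82 210 228]
187 248 254 [ 82 208 227]
190 247 254 [ 82 209 227]
193 247 254 [ 81 208 226]
196 247 254 [ 82 209 227]
199 247 253 [ 82 209 227]
202 249 253 [102 189 201]
205 None None [153 153 143]
[493.3  63.  203. ] [-13.1   0.8  97.3]
[504.7  71.8 203. ] [ 1.2  0.8 97.2]
[515.   79.7 203. ] [14.2  0.8 97.2]
```

>>> carry_out:
  increments:
    - {"delta_pos":[0.0,0,0.025],"turn":[0,0,0],"hand":1}
    - {"delta_pos":[0.0,0,0.05],"turn":[0,0,0],"hand":1}
    - {"delta_pos":[0.0,0,0.075],"turn":[0,0,0],"hand":1}
    - {"delta_pos":[0.0,0,0.1],"turn":[0,0,0],"hand":1}
    - {"delta_pos":[0.0,0,0.111],"turn":[0,0,0],"hand":0.5}

```text
time_s: 2.43
eef_pos: [501.5, 68.2, 186.9]
tool_rot: [0.948, 0.318, -0.002, 0.0]
contact_force: [-0.7, -0.8, -0.1]
opening: 75.4
grasp_force: 0.0
```

>>> carry_out:
  increments:
    - {"delta_pos":[0,0,0],"turn":[0,0,0],"hand":-0.3}
    - {"delta_pos":[0,0,0],"turn":[0,0,0],"hand":-0.6}
    - {"delta_pos":[0,0,0],"turn":[0,0,0],"hand":-1}
    - {"delta_pos":[0,0,0],"turn":[0,0,0],"hand":-1}
    - {"delta_pos":[0,0,0],"turn":[0,0,0],"hand":-1}

```text
time_s: 2.85
eef_pos: [504.5, 70.8, 191.0]
tool_rot: [0.948, 0.32, 0.001, 0.0]
contact_force: [0.3, 0.3, -0.8]
opening: 12.2
grasp_force: 0.0
```

>>> carry_out:
  increments:
    - {"delta_pos":[0,0,0],"turn":[0,0,0],"hand":-1}
    - {"delta_pos":[0,0,0],"turn":[0,0,0],"hand":-1}
    - {"delta_pos":[0,0,0],"turn":[0,0,0],"hand":-1}
    - {"delta_pos":[0,0,0],"turn":[0,0,0],"hand":-1}
    - {"delta_pos":[0,0,0],"turn":[0,0,0],"hand":-1}

```text
time_s: 3.27
eef_pos: [503.6, 70.8, 189.8]
tool_rot: [0.947, 0.32, -0.0, 0.0]
contact_force: [-0.4, 0.5, -0.3]
opening: -0.1
grasp_force: 0.0
```

The jaws shut fully with no grip, so the grasp missed. I'll look before moving.

Run:
```python
from h import *
a=manip.read_camera('wrist');b=manip.read_camera('scene');s=manip.observe();print(s['opening'],s['grasp_force'],s['eef_pos'])
cv2.imwrite('pics/b2.png',cv2.cvtColor(b,cv2.COLOR_RGB2BGR))
c=cv2.resize(b[100:250,150:350],(400,300),interpolation=cv2.INTER_CUBIC);w=cv2.resize(a,(400,300))
cv2.imwrite('pics/m2.png',cv2.cvtColor(np.hstack([w,c]),cv2.COLOR_RGB2BGR))
```

```text
0.15282301886177135 0.0 [503.61797638  70.77707355 189.75682291]
```

View pics/m2.png

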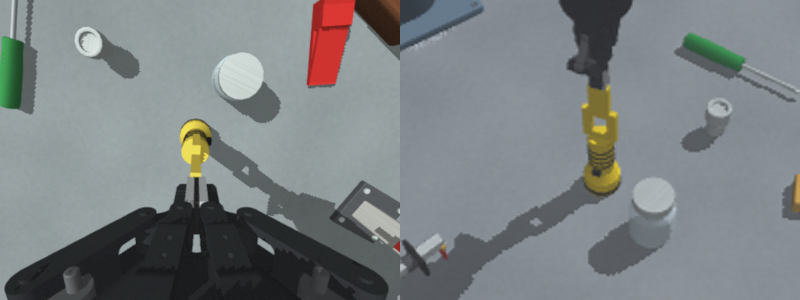

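Run:
```python
from h import *
s=manip.observe();p=manip.camera_params('wrist');K=p['intrinsics'];Hi=np.linalg.inv(p['hand_eye'])
R=Rn.from_quat(s['tool_rot']).as_matrix()
a=cv2.cvtColor(manip.read_camera('wrist'),cv2.COLOR_RGB2BGR);b=cv2.imread('pics/b2.png')
ps=manip.camera_params('scene')
def w(t):c=Hi[:3,:3]@t+Hi[:3,3];return (K@c/c[2])[:2]
def sc(X):c=ps['R']@X+ps['t'];return (ps['intrinsics']@c/c[2])[:2]
F=4
A=cv2.resize(a[150:300,205:305],None,fx=F,fy=F,interpolation=cv2.INTER_CUBIC)
B=cv2.resize(b[80:230,200:300],None,fx=F,fy=F,interpolation=cv2.INTER_CUBIC)
for t,col in(([0,0,25],(0,0,255)),([0,0,6],(0,255,0)),([0,0,-20],(255,0,0))):
    t=np.array(t,float);u=w(t);X=R@t+s['eef_pos'];v=sc(X);print(t,u,X,v)
    cv2.circle(A,tuple(int(k) for k in (u-[205,150])*F),4,col,1);cv2.circle(B,tuple(int(k) for k in (v-[200,80])*F),4,col,1)
cv2.imwrite('pics/m3.png',np.hstack([A,B]))
```

```text
[ 0.  0. 25.] [250.44927991 218.32221721] [503.61478612  70.77641299 164.75682312] [249.07674224 152.87814531]
[0. 0. 6.] [250.36791814 229.41192361] [503.61721072  70.77691501 183.75682296] [248.87992371 147.68367159]
[  0.   0. -20.] [250.22448478 248.96206126] [503.62052858  70.77760199 209.75682274] [248.59888621 140.26647418]
```

View pics/m3.png

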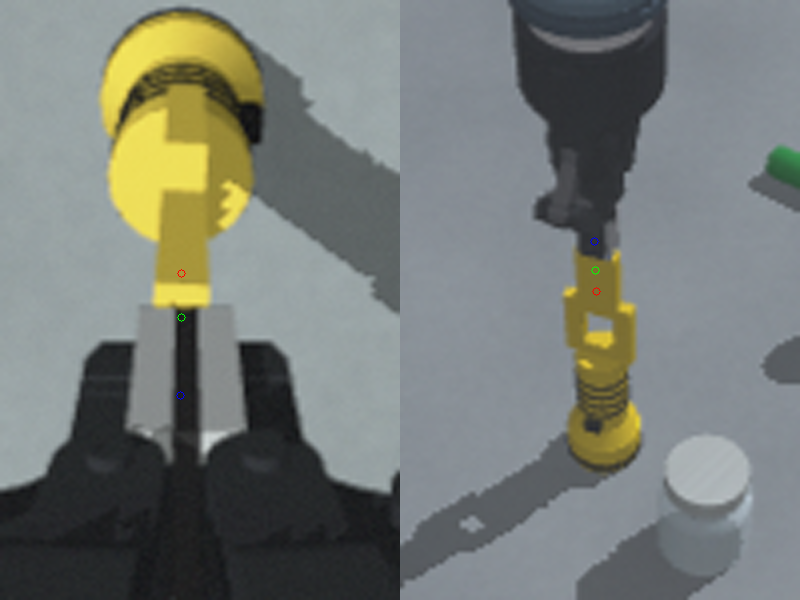

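The picture shows the shut fingertips sitting on or just above the tab top, with the front edge at wrist pixel (250,226). The lamp is undisturbed. The open tips in the earlier view also give tool z of about -23 instead of +12, so the real fingers stand about 35 mm shorter than the stated TCP. I'll open, go about 33 mm lower and close again.

>>> carry_out:
  increments:
    - {"delta_pos":[0,0,0],"turn":[0,0,0],"hand":0}
    - {"delta_pos":[0,0,0],"turn":[0,0,0],"hand":0.2}
    - {"delta_pos":[0,0,0],"turn":[0,0,0],"hand":0.2}
    - {"delta_pos":[0,0,0],"turn":[0,0,0],"hand":0.2}
    - {"delta_pos":[0,0,0],"turn":[0,0,0],"hand":0.2}

```text
time_s: 3.83
eef_pos: [503.7, 70.8, 189.8]
tool_rot: [0.948, 0.32, 0.0, -0.0]
contact_force: [-0.5, -0.1, 0.8]
opening: 51.1
grasp_force: 0.0
```

>>> carry_out:
  increments:
    - {"delta_pos":[0,0,0.007],"turn":[0,0,0],"hand":0.2}
    - {"delta_pos":[0,0,0.014],"turn":[0,0,0],"hand":0.2}
    - {"delta_pos":[0,0,0.021],"turn":[0,0,0],"hand":0.2}
    - {"delta_pos":[0,0,0.028],"turn":[0,0,0],"hand":0.2}
    - {"delta_pos":[0,0,0.033],"turn":[0,0,0],"hand":0.2}

```text
time_s: 4.25
eef_pos: [503.0, 70.7, 155.5]
tool_rot: [0.947, 0.32, -0.001, -0.0]
contact_force: [-0.2, 1.0, -0.2]
opening: 51.4
grasp_force: 0.0
```

>>> carry_out:
  increments:
    - {"delta_pos":[0,0,0],"turn":[0,0,0],"hand":-0.2}
    - {"delta_pos":[0,0,0],"turn":[0,0,0],"hand":-0.4}
    - {"delta_pos":[0,0,0],"turn":[0,0,0],"hand":-0.6}
    - {"delta_pos":[0,0,0],"turn":[0,0,0],"hand":-0.8}
    - {"delta_pos":[0,0,0],"turn":[0,0,0],"hand":-1}

```text
time_s: 4.67
eef_pos: [503.7, 70.9, 157.2]
tool_rot: [0.948, 0.32, 0.0, 0.0]
contact_force: [-0.9, 0.5, 3.2]
opening: 6.9
grasp_force: 58.8
```

>>> carry_out:
  increments:
    - {"delta_pos":[0,0,0],"turn":[0,0,0],"hand":-1}
    - {"delta_pos":[0,0,0],"turn":[0,0,0],"hand":-1}
    - {"delta_pos":[0,0,0],"turn":[0,0,0],"hand":-1}
    - {"delta_pos":[0,0,0],"turn":[0,0,0],"hand":-1}
    - {"delta_pos":[0,0,0],"turn":[0,0,0],"hand":-1}

```text
time_s: 5.08
eef_pos: [503.8, 71.0, 157.2]
tool_rot: [0.948, 0.32, 0.0, 0.0]
contact_force: [-1.5, 1.0, 6.3]
opening: 6.9
grasp_force: 59.2
```

>>> carry_out:
  increments:
    - {"delta_pos":[0,0,-0.006],"turn":[0,0,0],"hand":-1}
    - {"delta_pos":[0,0,-0.016],"turn":[0,0,0],"hand":-1}
    - {"delta_pos":[0,0,-0.026],"turn":[0,0,0],"hand":-1}
    - {"delta_pos":[0,0,-0.036],"turn":[0,0,0],"hand":-1}
    - {"delta_pos":[0,0,-0.042],"turn":[0,0,0],"hand":-1}

```text
time_s: 5.5
eef_pos: [504.4, 70.9, 200.6]
tool_rot: [0.948, 0.32, 0.001, 0.0]
contact_force: [0.5, -0.1, -3.6]
opening: 7.2
grasp_force: 58.6
```

>>> carry_out:
  increments:
    - {"delta_pos":[-0.007,0.0176,0],"turn":[0,0,0.052],"hand":-1}
    - {"delta_pos":[-0.014,0.0352,0],"turn":[0,0,0.104],"hand":-1}
    - {"delta_pos":[-0.021,0.0528,0],"turn":[0,0,0.156],"hand":-1}
    - {"delta_pos":[-0.028,0.0704,0],"turn":[0,0,0.208],"hand":-1}
    - {"delta_pos":[-0.035,0.088,0],"turn":[0,0,0.262],"hand":-1}

```text
time_s: 5.92
eef_pos: [529.3, -23.3, 198.4]
tool_rot: [0.982, 0.19, -0.0, 0.0]
contact_force: [0.4, -0.3, -3.2]
opening: 7.0
grasp_force: 58.6
```

>>> carry_out:
  increments:
    - {"delta_pos":[-0.002,0.019,0],"turn":[0,0,0.052],"hand":-1}
    - {"delta_pos":[-0.004,0.038,0],"turn":[0,0,0.104],"hand":-1}
    - {"delta_pos":[-0.006,0.057,0],"turn":[0,0,0.156],"hand":-1}
    - {"delta_pos":[-0.008,0.076,0],"turn":[0,0,0.208],"hand":-1}
    - {"delta_pos":[-0.01,0.094,0],"turn":[0,0,0.262],"hand":-1}

```text
time_s: 6.33
eef_pos: [556.0, -113.3, 198.7]
tool_rot: [0.998, 0.061, -0.0, 0.0]
contact_force: [0.1, -0.8, -2.5]
opening: 7.3
grasp_force: 58.7
```

Run:
```python
from h import *
for i in range(4): manip.read_camera('wrist')
s=manip.observe();a=manip.read_camera('wrist');b=manip.read_camera('scene');t=manip.read_camera('top')
print(s['eef_pos'],s['tool_rot'],s['time_s'],s['grasp_force'],s['contact_force'])
np.savez('w2.npz',p=s['eef_pos'],q=s['tool_rot'])
for n,i in(('w2',a),('s2',b),('t2',t)):cv2.imwrite(f'pics/{n}.png',cv2.cvtColor(i,cv2.COLOR_RGB2BGR))
f=lambda i,x,y,w,h,F:cv2.resize(i[y:y+h,x:x+w],None,fx=F,fy=F,interpolation=cv2.INTER_CUBIC)
A=f(a,206,100,200,150,2);B=f(b,110,160,100,75,4);C=f(t,290,160,100,75,4)
m=np.vstack([np.hstack([A,B]),np.hstack([C,cv2.resize(a,(400,300))])])
cv2.imwrite('pics/m4.png',cv2.cvtColor(m,cv2.COLOR_RGB2BGR))
```

```text
[ 555.61573763 -111.84021326  198.57523708] [ 9.98053035e-01  6.23703334e-02 -1.75898689e-04 -2.22022712e-04] 6.5333 58.75159442424774 [-0.20611148  0.88912537 -2.52828477]
```

View pics/m4.png

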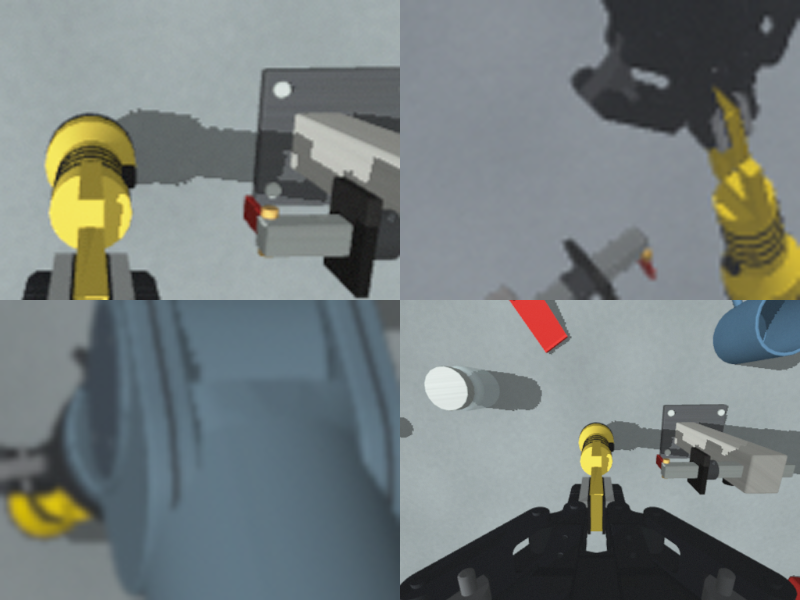

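The wrist view at (337,220) shows the peg tip and the red flap. The lamp is held straight in the jaws. I'll compute tip, direction and tab offset from these pictures.

Run:
```python
from h import *
np.set_printoptions(precision=1,suppress=True)
d=np.load('w2.npz');s=dict(eef_pos=d['p'],tool_rot=d['q']);R=Rn.from_quat(d['q']).as_matrix()
print('tool yaw',np.degrees(np.arctan2(R[1,0],R[0,0])))
im=cv2.imread('pics/w2.png')
W=lambda x,y:(206+x/2-.25,100+y/2-.25)
for n,px in(('tip far',(259,222)),('tip near',(265,257)),('buf far',(346,217)),('buf near',(350,254))):
    X=atz('wrist',W(*px),180,s);print(n,X,R.T@(X-d['p']))
for r in range(236,320,4):print(r,im[r,246:262:3].tolist())
for r in (222,250,270):
    X=None
hsv=cv2.cvtColor(im,cv2.COLOR_BGR2HSV)
for r in(230,235,240,250,260,280,290):
    c=np.where((abs(hsv[r,220:290,0].astype(int)-27)<8)&(hsv[r,220:290,1]>120))[0]+220
    print(r,c.min() if len(c) else 0,c.max() if len(c) else 0,end=' | ')
# column profile of peg
print();print(im[195:235,345].sum(1),im[195:235,360].sum(1)); print(im[213,325:350].sum(1),im[220,325:350].sum(1),im[226,325:350].sum(1))
```

```text
tool yaw 7.151760245776799
tip far [ 571.1 -168.   180. ] [ 8.3 57.6 18.5]
tip near [ 558.5 -172.8  180. ] [-4.7 60.9 18.5]
buf far [ 576.6 -197.1  180. ] [10.2 87.2 18.5]
buf near [ 563.4 -202.   180. ] [-3.5 90.4 18.5]
236 [[50, 125, 140], [49, 124, 139], [47, 123, 137], [50, 126, 140], [47, 116, 129], [77, 78, 76]]
240 [[48, 122, 137], [48, 124, 139], [49, 124, 138], [49, 124, 139], [49, 124, 139], [65, 66, 64]]
244 [[50, 125, 140], [49, 124, 139], [49, 124, 139], [47, 123, 138], [49, 124, 139], [49, 50, 49]]
248 [[52, 136, 150], [75, 191, 213], [75, 191, 214], [75, 191, 214], [77, 192, 215], [28, 30, 28]]
252 [[59, 146, 161], [58, 146, 162], [56, 144, 160], [56, 144, 160], [49, 124, 137], [28, 28, 27]]
256 [[57, 145, 160], [57, 145, 161], [55, 143, 159], [56, 144, 160], [51, 125, 139], [26, 29, 26]]
260 [[55, 143, 158], [57, 144, 160], [57, 144, 159], [56, 143, 159], [50, 124, 138], [34, 33, 32]]
264 [[58, 145, 162], [58, 146, 162], [56, 144, 160], [57, 145, 160], [50, 125, 137], [39, 37, 37]]
268 [[56, 144, 159], [56, 144, 161], [57, 145, 160], [59, 147, 162], [49, 124, 138], [3
[... 1280 characters left out ...]
 259 | 250 243 259 | 260 244 259 | 280 244 258 | 290 244 258 | 
[405 387 317 299 294 299 297 356 446 430 423 428 364 328 333 335 331 337
 378 402 405 407 408 409 401 405 410 408 413 409 412 412 413 452 497 501
 504 499 504 512] [182 178 183 187 182 271 300 324 462 504 504 505 403 344 335 332 330 358
 389 398 409 408 413 405 401 404 410 410 411 412 412 414 405 484 514 501
 503 508 501 507]
[507 502 500 503 493 413 240 138 150 230 294 300 336 378 367 371 379 384
 382 386 378 382 387 380 384] [508 506 507 503 514 510 505 504 448 326 294 293 303 324 371 399 402 403
 403 406 405 404 404 401 407] [507 512 510 507 507 506 503 511 513 463 338 288 303 346 402 415 408 415
 411 415 412 414 412 408 414]
```

The same camera puts the peg about 1 mm from the lamp in tool -x. The tip is about 60 mm ahead in tool y and the eye is about 3.5 mm high. I'll approach to just before the tip.

>>> carry_out:
  increments:
    - {"delta_pos":[-0.0003,0.012,0.001],"turn":[0,0,0],"hand":-1}
    - {"delta_pos":[-0.0006,0.024,0.002],"turn":[0,0,0],"hand":-1}
    - {"delta_pos":[-0.001,0.036,0.0035],"turn":[0,0,0],"hand":-1}
    - {"delta_pos":[-0.001,0.045,0.0035],"turn":[0,0,0],"hand":-1}
    - {"delta_pos":[-0.001,0.05,0.0035],"turn":[0,0,0],"hand":-1}

```text
time_s: 7.1
eef_pos: [560.6, -163.8, 195.0]
tool_rot: [0.998, 0.062, -0.0, 0.0]
contact_force: [0.1, -0.1, -3.7]
opening: 7.3
grasp_force: 58.8
```

Run:
```python
from h import *
for i in range(4): manip.read_camera('wrist')
s=manip.observe();a=manip.read_camera('wrist');b=manip.read_camera('scene')
print(s['eef_pos'],s['tool_rot'],s['time_s'],s['contact_force'])
f=lambda i,x,y,w,h,F:cv2.resize(i[y:y+h,x:x+w],None,fx=F,fy=F,interpolation=cv2.INTER_CUBIC)
A=f(a,226,160,100,150,4);B=f(b,130,160,100,150,4)
cv2.imwrite('pics/m5.png',cv2.cvtColor(np.hstack([A,B]),cv2.COLOR_RGB2BGR))
```

```text
[ 560.86022694 -160.59740424  195.24292661] [ 9.97991269e-01  6.33508685e-02 -1.43999535e-06 -3.06386622e-04] 7.3 [-0.03166058  0.91846591 -2.413286  ]
```

View pics/m5.png

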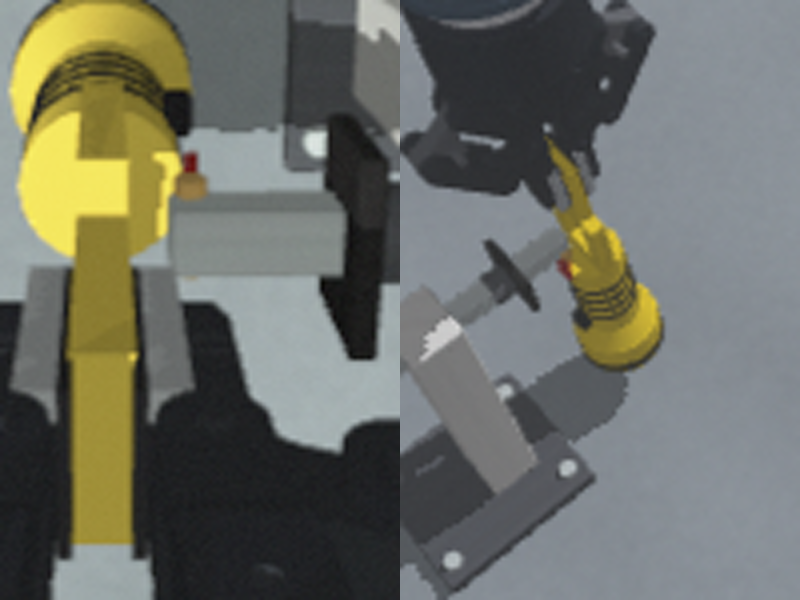

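Peg and lamp centres now agree within about 0.3 mm in tool x. The tip is about 12 mm ahead, at crop (176,245), and the peg direction is square to the plate. I'll insert slowly.

>>> carry_out:
  increments:
    - {"delta_pos":[0,0.003,0],"turn":[0,0,0],"hand":-1}
    - {"delta_pos":[0,0.006,0],"turn":[0,0,0],"hand":-1}
    - {"delta_pos":[0,0.009,0],"turn":[0,0,0],"hand":-1}
    - {"delta_pos":[0,0.012,0],"turn":[0,0,0],"hand":-1}
    - {"delta_pos":[0,0.014,0],"turn":[0,0,0],"hand":-1}

```text
time_s: 7.82
eef_pos: [562.6, -175.5, 195.3]
tool_rot: [0.998, 0.063, -0.0, 0.0]
contact_force: [0.2, -0.6, -3.2]
opening: 6.9
grasp_force: 58.8
```

>>> carry_out:
  increments:
    - {"delta_pos":[0,0.003,0],"turn":[0,0,0],"hand":-1}
    - {"delta_pos":[0,0.006,0],"turn":[0,0,0],"hand":-1}
    - {"delta_pos":[0,0.009,0],"turn":[0,0,0],"hand":-1}
    - {"delta_pos":[0,0.012,0],"turn":[0,0,0],"hand":-1}
    - {"delta_pos":[0,0.014,0],"turn":[0,0,0],"hand":-1}

```text
time_s: 8.23
eef_pos: [564.4, -189.3, 195.3]
tool_rot: [0.998, 0.063, -0.0, 0.0]
contact_force: [-0.2, 0.7, -3.6]
opening: 7.1
grasp_force: 58.8
```

>>> carry_out:
  increments:
    - {"delta_pos":[0,0.0015,0],"turn":[0,0,0],"hand":-1}
    - {"delta_pos":[0,0.003,0],"turn":[0,0,0],"hand":-1}
    - {"delta_pos":[0,0.0045,0],"turn":[0,0,0],"hand":-1}
    - {"delta_pos":[0,0.006,0],"turn":[0,0,0],"hand":-1}
    - {"delta_pos":[0,0.007,0],"turn":[0,0,0],"hand":-1}

```text
time_s: 8.65
eef_pos: [565.3, -195.8, 195.3]
tool_rot: [0.998, 0.063, -0.0, 0.0]
contact_force: [0.4, 0.1, -2.7]
opening: 6.8
grasp_force: 58.8
```

>>> carry_out:
  increments:
    - {"delta_pos":[0,0.0006,0],"turn":[0,0,0],"hand":-1}
    - {"delta_pos":[0,0.0012,0],"turn":[0,0,0],"hand":-1}
    - {"delta_pos":[0,0.002,0],"turn":[0,0,0],"hand":-1}
    - {"delta_pos":[0,0.002,0],"turn":[0,0,0],"hand":-1}
    - {"delta_pos":[0,0.002,0],"turn":[0,0,0],"hand":-1}

```text
time_s: 9.07
eef_pos: [565.5, -197.5, 195.3]
tool_rot: [0.998, 0.063, -0.0, -0.0]
contact_force: [-0.2, 0.5, -3.1]
opening: 6.7
grasp_force: 58.8
```

>>> carry_out:
  increments:
    - {"delta_pos":[0,0.0006,0],"turn":[0,0,0],"hand":-1}
    - {"delta_pos":[0,0.0012,0],"turn":[0,0,0],"hand":-1}
    - {"delta_pos":[0,0.002,0],"turn":[0,0,0],"hand":-1}
    - {"delta_pos":[0,0.002,0],"turn":[0,0,0],"hand":-1}
    - {"delta_pos":[0,0.002,0],"turn":[0,0,0],"hand":-1}

```text
time_s: 9.48
eef_pos: [565.7, -198.8, 195.3]
tool_rot: [0.998, 0.064, -0.0, -0.0]
contact_force: [-0.9, 4.4, -2.4]
opening: 7.1
grasp_force: 59.0
```

>>> carry_out:
  increments:
    - {"delta_pos":[0,0.0006,0],"turn":[0,0,0],"hand":-1}
    - {"delta_pos":[0,0.0012,0],"turn":[0,0,0],"hand":-1}
    - {"delta_pos":[0,0.002,0],"turn":[0,0,0],"hand":-1}
    - {"delta_pos":[0,0.002,0],"turn":[0,0,0],"hand":-1}
    - {"delta_pos":[0,0.002,0],"turn":[0,0,0],"hand":-1}

```text
time_s: 9.9
eef_pos: [565.9, -200.1, 195.2]
tool_rot: [0.998, 0.064, -0.0, -0.001]
contact_force: [-1.3, 7.3, -0.7]
opening: 7.3
grasp_force: 59.1
```

>>> carry_out:
  increments:
    - {"delta_pos":[0,0.0003,0],"turn":[0,0,0],"hand":-1}
    - {"delta_pos":[0,0.0006,0],"turn":[0,0,0],"hand":-1}
    - {"delta_pos":[0,0.001,0],"turn":[0,0,0],"hand":-1}
    - {"delta_pos":[0,0.001,0],"turn":[0,0,0],"hand":-1}
    - {"delta_pos":[0,0.001,0],"turn":[0,0,0],"hand":-1}

```text
time_s: 10.32
eef_pos: [566.0, -200.6, 195.2]
tool_rot: [0.998, 0.064, -0.0, -0.001]
contact_force: [-2.7, 8.1, -0.0]
opening: 6.8
grasp_force: 59.2
```

Run:
```python
from h import *
s=manip.observe();a=manip.read_camera('wrist');b=manip.read_camera('scene')
print(s['eef_pos'],s['contact_force'])
f=lambda i,x,y,w,h,F:cv2.resize(i[y:y+h,x:x+w],None,fx=F,fy=F,interpolation=cv2.INTER_CUBIC)
A=f(a,212,150,80,120,5);B=f(b,120,180,80,120,5)
cv2.imwrite('pics/m6.png',cv2.cvtColor(np.hstack([A,B]),cv2.COLOR_RGB2BGR))
```

```text
[ 565.98365123 -200.59878462  195.22955386] [-2.71677158  8.11871703 -0.02581825]
```

View pics/m6.png

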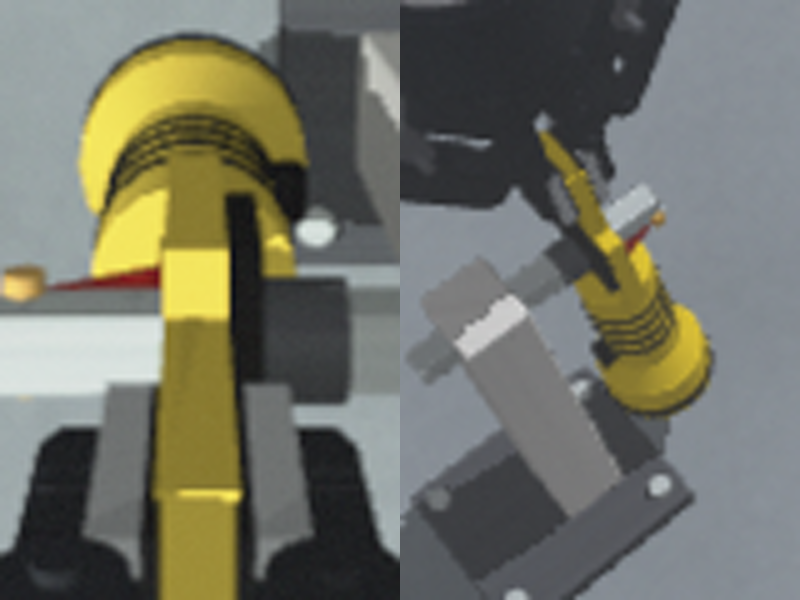

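The eye is on the peg and pressing the buffer, but the flap is still raised with its end on the plate. The eye is carried slightly high, so I'll lower 1.5 mm and ease 0.5 mm in tool -x.

>>> carry_out:
  increments:
    - {"delta_pos":[-0.0003,0,0.0005],"turn":[0,0,0],"hand":-1}
    - {"delta_pos":[-0.0005,0,0.001],"turn":[0,0,0],"hand":-1}
    - {"delta_pos":[-0.0005,0,0.0015],"turn":[0,0,0],"hand":-1}
    - {"delta_pos":[-0.0005,0,0.0015],"turn":[0,0,0],"hand":-1}
    - {"delta_pos":[-0.0005,0,0.0015],"turn":[0,0,0],"hand":-1}

```text
time_s: 10.83
eef_pos: [566.2, -200.5, 193.9]
tool_rot: [0.998, 0.064, 0.0, -0.001]
contact_force: [-0.9, 7.1, -0.1]
opening: 7.0
grasp_force: 59.1
```

```bash
cat > flap.py <<'E'
from h import *
s=manip.observe();print(s['eef_pos'],s['contact_force'],s['time_s'])
b=manip.read_camera('scene');cv2.imwrite('pics/last.png',cv2.cvtColor(b,cv2.COLOR_RGB2BGR))
h=cv2.cvtColor(b,cv2.COLOR_RGB2HSV)[200:260,150:190]
m=((h[...,0]<8)|(h[...,0]>172))&(h[...,1]>120)&(h[...,2]>60)
y,x=np.where(m);print('red',len(x),sorted(zip((y+200).tolist(),(x+150).tolist())))
E
python3 flap.py
python3 - <<'E'
import cv2;exec(open('flap.py').read().split('b=manip')[0])
b=cv2.cvtColor(cv2.imread('pics/s2.png'),cv2.COLOR_BGR2HSV)[200:260,150:190]
E
```

```text
[ 566.1550583  -200.51674659  193.90559333] [-0.90533788  7.14792628 -0.14591097] 10.8333
red 4 [(227, 167), (228, 165), (228, 166), (229, 166)]
[ 566.15981309 -200.53981131  193.87785663] [-0.07180562  8.22734805 -0.28435976] 10.8833
```

>>> carry_out:
  increments:
    - {"delta_pos":[0,0.0003,0],"turn":[0,0,0],"hand":-1}
    - {"delta_pos":[0,0.0006,0],"turn":[0,0,0],"hand":-1}
    - {"delta_pos":[0,0.001,0],"turn":[0,0,0],"hand":-1}
    - {"delta_pos":[0,0.001,0],"turn":[0,0,0],"hand":-1}
    - {"delta_pos":[0,0.001,0],"turn":[0,0,0],"hand":-1}

```text
time_s: 11.3
eef_pos: [566.2, -201.1, 193.9]
tool_rot: [0.998, 0.064, 0.0, -0.001]
contact_force: [-1.3, 8.6, -1.3]
opening: 7.2
grasp_force: 59.2
```

```bash
python3 flap.py
```

```text
[ 566.24180019 -201.07889885  193.88988347] [-1.27714793  8.57709068 -1.3360913 ] 11.3
red 3 [(226, 171), (226, 172), (227, 172)]
```

The flap has fallen: its red is back at (172,226). Now I'll ease off the push, lower onto the peg and release.

>>> carry_out:
  increments:
    - {"delta_pos":[0,-0.0008,0],"turn":[0,0,0],"hand":-1}
    - {"delta_pos":[0,-0.0016,0.0003],"turn":[0,0,0],"hand":-1}
    - {"delta_pos":[0,-0.0022,0.0008],"turn":[0,0,0],"hand":-1}
    - {"delta_pos":[0,-0.0022,0.0015],"turn":[0,0,0],"hand":-1}
    - {"delta_pos":[0,-0.0022,0.0015],"turn":[0,0,0],"hand":-1}

```text
time_s: 11.77
eef_pos: [566.2, -199.9, 192.5]
tool_rot: [0.998, 0.064, 0.001, -0.001]
contact_force: [-0.1, 7.0, -2.2]
opening: 7.0
grasp_force: 59.3
```

```bash
python3 flap.py
```

```text
[ 566.20559479 -199.89776066  192.47925617] [-0.09333313  6.97597635 -2.20378861] 11.7667
red 3 [(226, 171), (226, 172), (227, 172)]
```

>>> carry_out:
  increments:
    - {"delta_pos":[0,-0.0006,0],"turn":[0,0,0],"hand":-1}
    - {"delta_pos":[0,-0.0012,0],"turn":[0,0,0],"hand":-1}
    - {"delta_pos":[0,-0.0018,0],"turn":[0,0,0],"hand":-1}
    - {"delta_pos":[0,-0.002,0],"turn":[0,0,0],"hand":-1}
    - {"delta_pos":[0,-0.002,0],"turn":[0,0,0],"hand":-1}

```text
time_s: 12.23
eef_pos: [566.0, -199.0, 192.5]
tool_rot: [0.998, 0.064, 0.001, -0.0]
contact_force: [2.7, 5.6, -2.9]
opening: 7.2
grasp_force: 59.1
```

```bash
python3 flap.py
```

```text
[ 566.00595026 -199.03304615  192.48132595] [ 2.71657223  5.61651623 -2.87019654] 12.2333
red 3 [(226, 171), (226, 172), (227, 172)]
```

>>> carry_out:
  increments:
    - {"delta_pos":[0,-0.0006,0],"turn":[0,0,0],"hand":-1}
    - {"delta_pos":[0,-0.0012,0],"turn":[0,0,0],"hand":-1}
    - {"delta_pos":[0,-0.0018,0],"turn":[0,0,0],"hand":-1}
    - {"delta_pos":[0,-0.002,0],"turn":[0,0,0],"hand":-1}
    - {"delta_pos":[0,-0.002,0],"turn":[0,0,0],"hand":-1}

```text
time_s: 12.7
eef_pos: [564.9, -198.0, 192.3]
tool_rot: [0.998, 0.063, -0.0, 0.0]
contact_force: [0.8, 2.7, -2.6]
opening: 7.3
grasp_force: 59.0
```

>>> carry_out:
  increments:
    - {"delta_pos":[0,0,0],"turn":[0,0,0],"hand":-0.8}
    - {"delta_pos":[0,0,0],"turn":[0,0,0],"hand":-0.7}
    - {"delta_pos":[0,0,0],"turn":[0,0,0],"hand":-0.6}
    - {"delta_pos":[0,0,0],"turn":[0,0,0],"hand":-0.5}
    - {"delta_pos":[0,0,0],"turn":[0,0,0],"hand":-0.4}

```text
time_s: 13.12
eef_pos: [565.0, -198.2, 192.5]
tool_rot: [0.998, 0.063, 0.0, 0.0]
contact_force: [-0.1, -0.0, 1.0]
opening: 25.4
grasp_force: 0.0
```

```bash
python3 flap.py
```

```text
[ 565.01881487 -198.18145157  192.49406372] [-0.12870231 -0.04581663  0.96544992] 13.1167
red 3 [(226, 171), (226, 172), (227, 172)]
```

>>> carry_out:
  increments:
    - {"delta_pos":[0,0,0],"turn":[0,0,0],"hand":0}
    - {"delta_pos":[0,0,0],"turn":[0,0,0],"hand":0}
    - {"delta_pos":[0,0,0],"turn":[0,0,0],"hand":0}
    - {"delta_pos":[0,0,-0.01],"turn":[0,0,0],"hand":0}
    - {"delta_pos":[0,0,-0.025],"turn":[0,0,0],"hand":0}

```text
time_s: 13.58
eef_pos: [564.0, -197.2, 216.7]
tool_rot: [0.998, 0.063, -0.001, -0.001]
contact_force: [0.7, -0.6, 0.9]
opening: 42.5
grasp_force: 0.0
```

>>> carry_out:
  increments:
    - {"delta_pos":[0,0,-0.02],"turn":[0,0,0],"hand":0}
    - {"delta_pos":[0,0,-0.04],"turn":[0,0,0],"hand":0}
    - {"delta_pos":[0,0,-0.06],"turn":[0,0,0],"hand":0}
    - {"delta_pos":[0,0,-0.08],"turn":[0,0,0],"hand":0}
    - {"delta_pos":[0,0,-0.09],"turn":[0,0,0],"hand":0}

```text
time_s: 14.0
eef_pos: [566.2, -197.7, 310.8]
tool_rot: [0.998, 0.063, 0.002, 0.001]
contact_force: [0.2, 0.3, 0.9]
opening: 42.4
grasp_force: 0.0
```

Run:
```python
from h import *
for i in range(20): a=manip.read_camera('wrist')
b=manip.read_camera('scene');a2=manip.read_camera('wrist');print(np.abs(a2.astype(int)-a).max(),manip.observe()['time_s'])
f=lambda i,x,y,w,h,F:cv2.resize(i[y:y+h,x:x+w],None,fx=F,fy=F,interpolation=cv2.INTER_CUBIC)
cv2.imwrite('pics/m7.png',cv2.cvtColor(np.hstack([f(a,192,100,100,150,4),f(b,120,180,100,150,4)]),cv2.COLOR_RGB2BGR))
```

```text
114 15.1
```

View pics/m7.png

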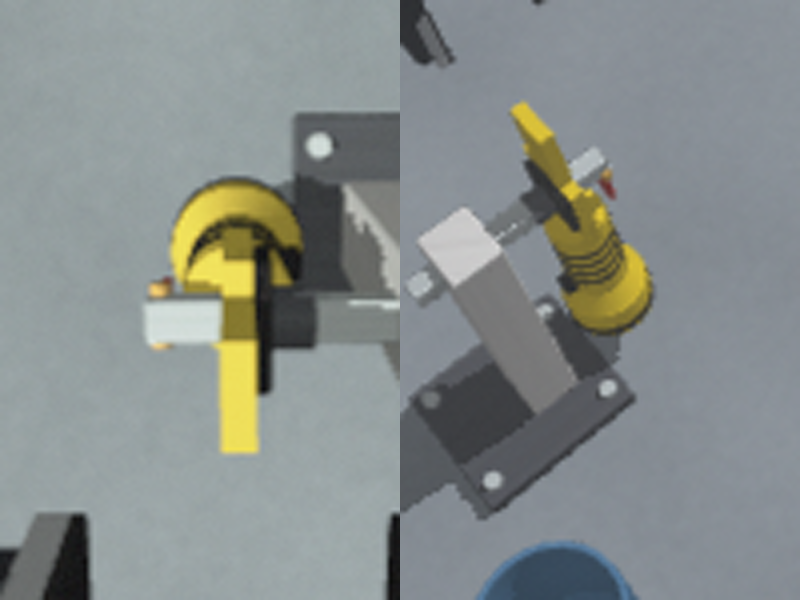

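The flap hangs shut in front of the plate and the lamp hangs on the peg. I'll check numerically for sway and tilt.

Run:
```python
from h import *
np.set_printoptions(precision=1,suppress=True)
def g():return manip.read_camera('scene')
f=[]
for k in range(4):
    f.append(g().astype(int))
    for i in range(9):g()
for k in range(3):
    d=np.abs(f[k+1]-f[k]).max(2)[190:275,130:200];print((d>40).sum(),d.max())
ps=manip.camera_params('scene')
def sc(X):c=ps['R']@np.array(X,float)+ps['t'];return (ps['intrinsics']@c/c[2])[:2]
print('tab top px',(136/1+0,0),'seen',120+133/4,180+113/4,'foot seen',120+207/4,180+297/4)
s=manip.observe();print(s['time_s'])
Xt=atz('scene',(120+133/4,180+113/4),238);print('top at',Xt,'upright foot px',sc([Xt[0],Xt[1],45]))
b=f[-1].astype(np.uint8);h=cv2.cvtColor(b,cv2.COLOR_RGB2HSV)
m=(abs(h[...,0].astype(int)-27)<7)&(h[...,1]>120);m[:190]=0;m[275:]=0;m[:,:130]=0;m[:,200:]=0
y,x=np.where(m);print('yellow rows',y.min(),y.max(),[(r,int(x[y==r].min()),int(x[y==r].max())) for r in range(y.min(),y.max()+1,6)])
```

```text
40 74
6 57
15 65
tab top px (136.0, 0) seen 153.25 208.25 foot seen 171.75 254.25
17.1
top at [ 562.3 -193.   238. ] upright foot px [172.6 250.8]
yellow rows 206 261 [(206, 149, 151), (212, 150, 156), (218, 152, 159), (224, 158, 162), (230, 162, 169), (236, 156, 172), (242, 160, 177), (248, 170, 181), (254, 161, 181), (260, 165, 176)]
```

Run:
```python
from h import *
f=[]
for i in range(60):
    a=manip.read_camera('scene')
    if i%12==11:f.append(a.astype(int)[190:275,130:200])
print([int((np.abs(f[k+1]-f[k]).max(2)>40).sum()) for k in range(4)],manip.observe()['time_s'])
print(manip.job_done())
```

```text
[6, 17, 11, 4] 20.1
the job is handed in; nothing more can be done
None
```

The flashlight hangs upright on the peg by its eye, with the flap shut in front of the plate. The measured push stayed at about 9 N or less, the arm is clear, and the job is handed in; the last camera frames still showed a few flickering edge pixels, and no verdict came back.

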